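# Set and lock the dripper arm of a pour-over coffee stand

## Task

Set the pour-over stand for brewing: lift its loose dripper arm, with the cam lever still open, until the top of the black clamp just meets the underside of the red band on the post, and while holding the arm there squeeze the cam lever fully closed against it. Do not shove the red band along the post, and do not disturb the mug, the jug or the white dripper. Finish still holding: keep the arm and the closed lever pinched between the fingers at that height, and do not let go.

Things in the scene. Friction and masses are not known exactly. Their poses are not given: they have to be found in the camera images.
- brew_stand: pour-over coffee stand, fixed: dark wooden foot 230 (x) x 130 (y) x 14 mm, upright steel post 14 mm thick at x = +90 mm, y = 0, tip 272 mm high, thin black rings every 10 mm. Origin: centre of the foot's underside, z up. A flat steel arm runs from the black clamp on the post to the stand's -x (to the robot), level, and ends in a wire ring 93 mm across, centre 165 mm from the post
- ring_arm (a joint): height of the sliding arm, m: 0 = resting on the stop collar (arm's middle then 124 mm above the worktop), up to 0.11. Arm and lever weigh about 0.25 kg and fall back to 0 if let go with the lever open; they cannot turn or give sideways. Closed, the cam clamps the arm to the post
- clamp_top (a point): centre of the top face of the arm's black clamp block on the post axis, 18 mm above the arm's middle
- thumb_rest: black rubber thumb rest on the -y side (stand's axes) of the arm, 34 long x 5 x 20 mm high; origin in the middle of its outer face, which a finger presses towards +y; level with the arm's middle, 103 mm from the post axis along -x and 9 mm to -y of it. Soft, gives 1 mm; otherwise moves only up and down, with the arm; nothing but the foot is below it
- cam_lever (a joint): cam lever angle, rad: 0 = fully closed (along the arm, on its +y side), 0.42 = wide open. It turns about an upright pin beside the clamp and stays where left. Stiff: 9 to 10 N on the knob moves it, about 15 N at the last, so a light grip of 5 to 6 N lifts the arm without closing it; 20 N or more closes it
- lever_knob: red upright barrel knob (a roller) on the lever's end, 14 mm thick, 22 high; origin at its centre, level with the arm's middle, opposite the thumb rest. Pinch across rest and knob: 30 mm closed, about 62 open. The arm does not give, so the thumb-side finger stays put as the lever closes: the hand's middle must travel half the closing (up to 16 mm) to the stand's -y while the fingers close
- band_under (a point): centre of the underside of the red silicone height band (21 mm across, 8 mm high) on the post, above the clamp; the band is tight (3 N moves it along the post) and its height differs from start to start
- coffee_mug: clear glass mug, 88 mm high, 103 mm across, standing on the foot below the ring; origin at the centre of its underside. Bystander
- water_jug: clear glass jug, 170 mm high, behind and to the right. Bystander; origin at the centre of its underside
- dripper: white ceramic cone dripper, 82 mm high, 110 mm across, on the worktop to the left. Bystander; origin at the centre of its underside

How it is judged:
By the outcome, as a careful person would: the job done as asked, in the order asked, and still so for the second after the job is handed in, while the arm keeps its last pose, push and grip.
It also fails if it takes over 38 s, if anything falls off the work surface, if the arm or the gripper's body presses on something with over 40 N, if the wrist force passes 120 N, or if a joint passes its speed limit or range.

## Robot

A 7-joint arm with a two-finger parallel gripper is mounted at the origin on a cart in front of the work surface, level with it; the furniture and walls round the work are solid. World frame = base frame: x ahead of the robot, y to its left, z up, the work surface at z = 0. Lengths are in m, angles in rad, forces in N, time in s.
With the tool pointing down it reaches from about 0.4 to 0.85 m from the base axis. Payload 10.4 kg.
Tool frame: the origin (TCP) lies on the centre line of the jaws, within the pads' length; the fingertips stand r.finger_overhang ahead of it and the grasp point (between the pads) lies 5 mm behind it (r.finger_overhang is the distance from the TCP to the fingertips, in m); z points along the fingers, y is the line along which they close (so a half turn about z gives the same grasp; the last joint's range is limited). The gripper opens to 87 mm and grips with 3 to 60 N. Pads are 19 mm wide; open, the fingers measure 117 mm over their backs; the gripper's body (75 mm by 190 mm) begins 51 mm behind the grasp point.
Start: joints at [-1.221, 0.332, -0.065, 1.46, 0.022, 1.35, -0.088], TCP at [0.228, 0.582, 0.237] pointing down, gripper open.
Joint ranges: [-2.6, 2.6], [-0.5, 2.12], [-1.47, 1.34], [0.16, 2.42], [-1.27, 4.41], [0.06, 2.06], [-2.6, 2.6]. Speed limits (rad/s): [2.22, 2.22, 2.79, 2.79, 3.14, 3.14, 3.14].

## Interface

Orientations are given as a unit quaternion [x, y, z, w].
In Python, from bench import read_state, viewer, r gives the robot as it stands.
- The arm moves only by the tool carry_out, never from a script. Its argument "moves" is a list of rows, each a list of 6 numbers: the shift along the tool's x, y, z in units of 40 mm (1.0 is 40 mm), then the turn, a rotation vector about the tool's x, y, z in units of 8 degrees (1.0 is 8 degrees). A call has 1 to 20 rows; each row shifts and turns the commanded pose from where the row before left it, along the tool's axes as they then stand; what a row does not reach is not made up. A row lasts 1/8 s, in which the tool goes at most 62.5 mm and 10.7 degrees, less where a joint would pass 70% of its speed; a pose out of reach is approached as far as the arm can. A call is refused whole if a number of a shift passes 1 or a number of a turn 1, either way. A call with a gripper value outside its range is refused whole. "fingers" is the finger opening in mm, from 0 to 87, set as the call begins (left out, the last holds). The fingers move at their own pace and stop on an object; "force" is the grip in N (left out, the last holds). Time passes only in rows, so rows that do not move let the fingers close. It gives the time, the measured TCP pose, the force, the opening and the grip force at its end, in the units of the state.
- read_state(): the state, without advancing time (a new reading comes with each control period).
- viewer.camera(name): name is "scene" or "side" or "wrist"; returns a dict with "pixels" (384x512x3 uint8, red, green, blue), "range_z" (384x512 float32, m along the optical axis (not along the pixel's ray), 0 where there is no reading), "fx", "fy", "cx", "cy" (pixels), "k1" (the pictures are not rectified: a ray, as slopes to the right and down, at radius r is drawn at 1 + k1 r^2 times it, then the intrinsics apply), "xyz" and "orientation" of the camera in the world. Camera axes: x right, y down, z forward; pixel columns grow to the right and rows downward; lengths in m; the calibration is good to about 2 mm. A picture is of the moment at which its call begins.
- r.close_job(): hands the job in; it is judged then, once.
The state is a dict: "time": time; "joint_positions": joint angles; "joint_vel": joint speeds; "joint_torque": joint torques, N m; "ee_pos": TCP position; "eef_rot": TCP orientation; "ft_force": force on the tool from outside, world axes, zero at the start; "torque": the same for the moment, N m; "width": finger opening in m; "grip_force": force on a finger pad.
Only numpy, scipy, OpenCV 4.12 (cv2) and the standard library are available. Lean on these libraries where they do the work, as an engineer would, in place of code of your own. Each camera call takes 0.05 s, during which the arm holds its last target. There are 200 camera calls.

## Working session

There is one attempt and no reset: what is moved stays moved. The work goes in short steps, Python scripts to look and compute and a tool call to move; the robot and the scene stay as the last step left them, time stands still between calls to the robot, and variables do not carry over. Pictures are saved under pics/ and viewed, at most 10 in all, crops included, and the job is handed in when it is done.

Besides the shell and the picture viewer there is one more tool, called after "Call:" as name(argument=value, ...), one argument or row to a line, values as JSON. carry_out: Moves the arm, as the interface text tells. Its arguments: {"type":"object","properties":{"moves":{"type":"array","items":{"type":"array","items":{"type":"number"}}},"fingers":{"type":"number"},"force":{"type":"number"}},"required":["moves"]}

```bash
mkdir -p pics; ls; cat > h.py <<'E'
import numpy as np, cv2
from scipy.spatial.transform import Rotation as R
from bench import read_state, viewer, r
def cam(n):
    return viewer.camera(n)
def world(c,u,v,z=None):
    u=np.atleast_1d(u).astype(float);v=np.atleast_1d(v).astype(float)
    K=np.array([[c['fx'],0,c['cx']],[0,c['fy'],c['cy']],[0,0,1]])
    p=cv2.undistortPointsIter(np.stack([u,v],1)[:,None],K,np.array([c['k1'],0,0,0,0.]),None,None,(3,50,1e-9))[:,0]
    if z is None: z=c['range_z'][v.astype(int),u.astype(int)]
    q=np.c_[p,np.ones(len(u))]*np.reshape(z,(-1,1))
    return R.from_quat(c['orientation']).apply(q)+c['xyz']
def rays(c,u,v):
    a=world(c,u,v,1.0)-c['xyz']; return np.array(c['xyz']),a
def proj(c,P):
    q=R.from_quat(c['orientation']).inv().apply(np.atleast_2d(P)-c['xyz'])
    s=q[:,:2]/q[:,2:]; s=s*(1+c['k1']*(s**2).sum(1,keepdims=True))
    return s*[c['fx'],c['fy']]+[c['cx'],c['cy']]
def save(n,img): cv2.imwrite('pics/'+n,img[:,:,::-1])
E
python3 - <<'E'
from h import *
s=read_state(); print({k:np.round(v,3) for k,v in s.items()}, r.finger_overhang)
for n in ('scene','side'):
    c=cam(n); save(n+'0.png',c['pixels']); np.save(n+'0.npy',c,allow_pickle=True)
    print(n,c['fx'],c['k1'],np.round(c['xyz'],3),np.round(R.from_quat(c['orientation']).as_matrix(),2).tolist())
E
```

```text
pics
{'time': np.float64(0.0), 'joint_positions': array([-1.221,  0.333, -0.065,  1.461,  0.022,  1.35 , -0.089]), 'joint_vel': array([-0.   , -0.001,  0.   ,  0.   ,  0.002,  0.   ,  0.001]), 'joint_torque': array([-0.0000e+00, -6.2327e+01,  2.4000e-02, -3.8989e+01, -6.1000e-02,
        4.0000e-02,  0.0000e+00]), 'ee_pos': array([0.227, 0.582, 0.236]), 'eef_rot': array([ 0.185,  0.983, -0.001, -0.   ]), 'ft_force': array([-0.122,  0.286, -0.032]), 'torque': array([-0.013, -0.003,  0.024]), 'grip_force': np.float64(0.0), 'width': np.float64(0.087)} 0.014
scene 364.0074920759686 -0.05758222753212627 [ 0.037 -0.512  0.857] [[0.7, -0.49, 0.51], [-0.71, -0.5, 0.5], [0.01, -0.72, -0.7]]
side 361.7000841603265 0.02099700087463886 [ 0.134 -0.575  0.598] [[0.82, -0.32, 0.48], [-0.57, -0.45, 0.69], [-0.01, -0.84, -0.55]]
```

View pics/scene0.png

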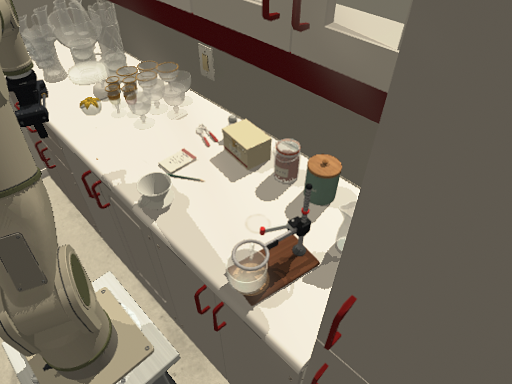

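View pics/side0.png

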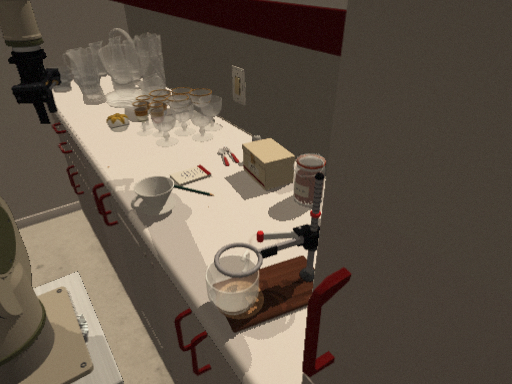

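Scene picture: stand at the lower right, with the knob at about (263,231), the band at (305,212) and the foot around (285,265). Side picture: knob at (261,237), band at (316,213), black post rings above the clamp at (312,237).

```bash
cat > m.py <<'E'
from h import *
C={n:np.load(n+'0.npy',allow_pickle=True).item() for n in('scene','side')}
vv,uu=np.mgrid[:384,:512]
for n,c in C.items():
    W=world(c,uu.ravel(),vv.ravel()).reshape(384,512,3); p=c['pixels'].astype(int)
    ok=c['range_z']>0
    red=(p[...,0]>110)&(p[...,1]<60)&(p[...,2]<60)
    k,l,st,ce=cv2.connectedComponentsWithStats(red.astype(np.uint8))
    for i in range(1,k):
        if st[i,4]>8 and 240<ce[i][0]<330 and 190<ce[i][1]<250:
            print(n,'red',ce[i].round(1),st[i],np.median(W[(l==i)&ok],0).round(4))
    h=W[...,2]; foot=ok&(abs(h-.014)<.006)&(p.sum(2)<260)&(uu>200)&(uu<340)&(vv>200)
    k,l,st,ce=cv2.connectedComponentsWithStats(foot.astype(np.uint8)); i=1+np.argmax(st[1:,4])
    P=W[l==i]; print(n,'foot',len(P),P.mean(0).round(4)); print(cv2.minAreaRect((P[:,:2]*1000).astype(np.float32)))
    # elevated arm stuff
    m=ok&(h>.09)&(h<.16)&(uu>200)&(uu<330)&(vv>200)&(W[...,0]<1.0)
    for lo,hi in((.09,.11),(.11,.13),(.13,.15)):
        q=W[m&(h>lo)&(h<hi)]; print(lo,len(q),q.mean(0).round(3),q.min(0).round(3),q.max(0).round(3))
    u0,v0=(190,170)
    cr=cv2.resize(c['pixels'][v0:v0+150,u0:u0+160],(800,750)[:2] and (640,600),interpolation=cv2.INTER_CUBIC); save(n+'_crop.png',cr)
E
python3 m.py
```

```text
scene red [304.8 211.4] [302 208   7   6  20] [ 0.5564 -0.1765  0.1848]
scene red [262.3 228.9] [261 227   4   4  12] [ 0.4725 -0.1122  0.1346]
scene foot 1905 [ 0.4906 -0.1791  0.0142]
((471.6443176269531, -158.1492156982422), (123.205810546875, 227.51792907714844), 79.74263763427734)
0.09 443 [ 0.382 -0.195  0.098] [ 0.333 -0.43   0.09 ] [ 0.569 -0.093  0.11 ]
0.11 647 [ 0.436 -0.178  0.125] [ 0.341 -0.426  0.11 ] [ 0.571 -0.093  0.13 ]
0.13 517 [ 0.492 -0.18   0.136] [ 0.341 -0.422  0.13 ] [ 0.579 -0.097  0.15 ]
side red [318.1 213.8] [316 212   5   4  12] [ 0.5642 -0.1802  0.1848]
side red [260.  232.9] [257 231   7   4  18] [ 0.4745 -0.1123  0.1347]
side foot 3024 [ 0.4774 -0.171   0.0127]
((470.81072998046875, -157.01708984375), (126.9249496459961, 231.43292236328125), 79.13072967529297)
0.09 619 [ 0.396 -0.148  0.097] [ 0.334 -0.197  0.09 ] [ 0.566 -0.091  0.11 ]
0.11 1153 [ 0.449 -0.154  0.125] [ 0.342 -0.396  0.11 ] [ 0.564 -0.097  0.13 ]
0.13 636 [ 0.5   -0.186  0.137] [ 0.342 -0.409  0.13 ] [ 0.581 -0.104  0.15 ]
```

Call:
carry_out(
  moves=[
    [0,0,0,0,0,-0.7],
    [0,0,0,0,0,-0.65],
    [-0.5,-0.9,0,0,0,0],
    [-0.5,-0.9,0,0,0,0],
    [-0.5,-0.9,0,0,0,0],
    [-0.5,-0.9,0,0,0,0],
    [-0.5,-0.9,0,0,0,0],
    [-0.5,-0.9,0,0,0,0],
    [-0.5,-0.9,0,0,0,0],
    [-0.5,-0.9,0,0,0,0],
    [-0.5,-0.9,0,0,0,0],
    [-0.5,-0.9,0,0,0,0],
    [-0.5,-0.9,0,0,0,0],
    [-0.5,-0.9,0,0,0,0],
    [-0.5,-0.9,0,0,0,0],
    [-0.5,-0.9,0,0,0,0],
    [-0.5,-0.9,0,0,0,0],
    [-0.5,-0.9,0,0,0,0],
    [-0.2,-0.3,0,0,0,0],
    [0,0,0,0,0,0],
  ],
)

```text
time: 2.6
ee_pos: [0.4422, -0.0568, 0.2363]
eef_rot: [0.093, 0.996, -0.0, -0.0]
ft_force: [-0.7, 1.1, 0.7]
width: 0.0871
grip_force: 0.0
```

```bash
python3 - <<'E'
from h import *
s=read_state(); print({k:np.round(s[k],4) for k in('time','ee_pos','eef_rot','ft_force')})
c=cam('wrist'); save('w1.png',c['pixels']); np.save('wrist1.npy',c,allow_pickle=True)
print(np.round(c['xyz'],3),np.round(R.from_quat(c['orientation']).as_matrix(),2).tolist())
c=cam('side'); save('s1.png',cv2.resize(c['pixels'][150:300,180:380],(800,600),interpolation=cv2.INTER_CUBIC)); np.save('side1.npy',c,allow_pickle=True)
E
```

```text
{'time': np.float64(2.6), 'ee_pos': array([ 0.4422, -0.0568,  0.2363]), 'eef_rot': array([ 9.300e-02,  9.957e-01, -1.000e-04, -3.000e-04]), 'ft_force': array([-0.6724,  1.0678,  0.7017])}
[ 0.36  -0.041  0.385] [[0.19, 0.94, 0.3], [0.98, -0.18, -0.06], [0.0, 0.3, -0.95]]
```

View pics/w1.png

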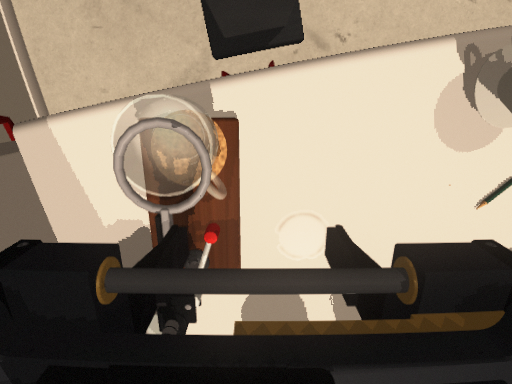

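View pics/s1.png

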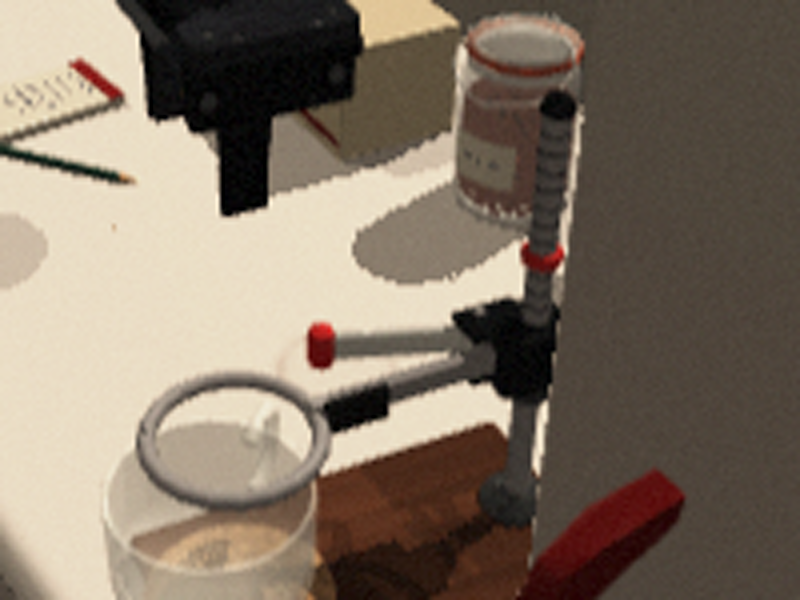

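The wrist picture shows the knob at (211,237), the ring centred at about (162,165), and the post and clamp behind the fingers at about (172,325). In the side crop the band is at (541,257), the clamp's top at about (500,315), the knob at (320,345) and the rest at (357,408).

```bash
cat > m2.py <<'E'
from h import *
from scipy.optimize import least_squares
S=np.load('side1.npy',allow_pickle=True).item(); W=np.load('wrist1.npy',allow_pickle=True).item(); C=np.load('scene0.npy',allow_pickle=True).item()
def redblob(c,box):
    u0,u1,v0,v1=box; p=c['pixels'][v0:v1,u0:u1].astype(float)
    w=np.clip(p[...,0]-p[...,1:].max(2)-40,0,110)/110
    vv,uu=np.mgrid[v0:v1,u0:u1]; return (w*uu).sum()/w.sum(),(w*vv).sum()/w.sum(),w.sum(),w.sum(1).round(1)
kb=[redblob(S,(252,268,228,246)),redblob(W,(200,222,225,248)),redblob(C,(256,270,222,238))]
bb=[redblob(S,(308,324,208,222)),redblob(C,(299,313,204,219))]
for b in kb+bb: print([np.round(x,2) for x in b])
def tri(L):
    A=np.zeros((3,3));B=np.zeros(3)
    for c,(u,v) in L:
        o,d=rays(c,u,v); d=d[0]/np.linalg.norm(d); M=np.eye(3)-np.outer(d,d); A+=M;B+=M@o
    X=np.linalg.solve(A,B); return X,[(proj(c,X)[0]-uv).round(2) for c,uv in L]
print('knob',tri([(S,kb[0][:2]),(W,kb[1][:2]),(C,kb[2][:2])]))
print('knob SW',tri([(S,kb[0][:2]),(W,kb[1][:2])]))
print('band',tri([(S,bb[0][:2]),(C,bb[1][:2])]))
# ring in wrist by depth
vv,uu=np.mgrid[:384,:512]
Q=world(W,uu.ravel(),vv.ravel()).reshape(384,512,3)
m=(W['range_z']>0)&(abs(Q[...,2]-.126)<.006)&(uu>105)&(uu<220)&(vv>110)&(vv<215)
P=Q[m]; print('ring n',len(P),P.mean(0))
f=least_squares(lambda x:np.hypot(P[:,0]-x[0],P[:,1]-x[1])-x[2],[P[:,0].mean(),P[:,1].mean(),.045],loss='soft_l1',f_scale=.002); print('ring',f.x.round(4))
m=(W['range_z']>0)&(abs(Q[...,2]-.128)<.012)&(uu>150)&(uu<185)&(vv>215)&(vv<243); print('arm',m.sum(),np.median(Q[m],0).round(4))
# side: foot with wrist-less view
Q=world(S,uu.ravel(),vv.ravel()).reshape(384,512,3)
for v in (175,180,190,200,206,223): 
    row=[(u,*Q[v,u].round(3)) for u in range(308,324) if S['range_z'][v,u]>0 and Q[v,u,0]<.59]; print(v,row[:1],row[-1:])
E
python3 m2.py
```

```text
[np.float64(259.81), np.float64(234.59), np.float64(31.96), array([0. , 0. , 0.5, 3.8, 5.4, 5.6, 3.9, 2.1, 1.9, 1.9, 2. , 1.8, 1.8,
       1.3, 0. , 0. , 0. , 0. ])]
[np.float64(210.8), np.float64(235.57), np.float64(170.76), array([ 3.7,  4. ,  4.5,  4.8,  5.1,  4.8,  5.2,  8.9, 11.3, 12.3, 13.1,
       13.6, 13.9, 13.7, 13.4, 12.4, 11.2,  8.7,  4.1,  0.6,  0.4,  0.4,
        0.3])]
[np.float64(262.04), np.float64(229.36), np.float64(21.26), array([0. , 0. , 0. , 0. , 0.3, 3.6, 4.6, 4.4, 3.1, 1.5, 1.5, 1.3, 0.9,
       0. , 0. , 0. ])]
[np.float64(316.34), np.float64(213.9), np.float64(16.69), array([0. , 0. , 0.1, 1.2, 1.9, 3. , 4.2, 3.5, 2.2, 0.5, 0. , 0. , 0. ,
       0. ])]
[np.float64(304.92), np.float64(210.97), np.float64(14.8), array([0. , 0. , 0. , 0. , 1. , 1.9, 2.4, 3.3, 3.8, 2.2, 0.2, 0. , 0. ,
       0. , 0. ])]
knob (array([ 0.47629389, -0.10861732,  0.12691341]), [array([-0.19, -0.13]), array([ 0.16, -0.38]), array([0.29, 0.02])])
knob SW (array([ 0.47666351, -0.1089081 ,  0.12667366]), [array([ 0.04, -0.03]), array([ 0.01, -0.11])])
band (array([ 0.56722394, -0.17078
[... 297 characters left out ...]
, np.float64(0.269))]
180 [(315, np.float64(0.559), np.float64(-0.167), np.float64(0.256))] [(322, np.float64(0.567), np.float64(-0.177), np.float64(0.258))]
190 [(314, np.float64(0.556), np.float64(-0.17), np.float64(0.237))] [(321, np.float64(0.568), np.float64(-0.177), np.float64(0.236))]
200 [(313, np.float64(0.558), np.float64(-0.169), np.float64(0.213))] [(323, np.float64(0.344), np.float64(-0.387), np.float64(0.414))]
206 [(313, np.float64(0.559), np.float64(-0.169), np.float64(0.199))] [(323, np.float64(0.344), np.float64(-0.387), np.float64(0.408))]
223 [(311, np.float64(0.557), np.float64(-0.171), np.float64(0.159))] [(323, np.float64(0.343), np.float64(-0.391), np.float64(0.391))]
```

Call:
carry_out(
  moves=[
    [-0.5,-0.82,0,0,0,0],
    [-0.48,-0.82,0,0,0,0],
    [0,0,0.5,0,0,0],
    [0,0,0.6,0,0,0],
    [0,0,0.5,0,0,0],
    [0,0,0,0,0,0],
  ],
)

```text
time: 3.45
ee_pos: [0.4679, -0.1265, 0.1714]
eef_rot: [0.091, 0.996, 0.0, -0.001]
ft_force: [0.5, -1.3, -0.5]
width: 0.0867
grip_force: 0.0
```

```bash
python3 - <<'E'
from h import *
s=read_state(); print({k:np.round(s[k],4) for k in('time','ee_pos','eef_rot','ft_force')})
c=cam('wrist'); np.save('wrist2.npy',c,allow_pickle=True)
a=cv2.resize(c['pixels'][100:384,60:460],(800,568),interpolation=cv2.INTER_CUBIC)
save('w2.png',a)
E
```

```text
{'time': np.float64(3.45), 'ee_pos': array([ 0.4679, -0.1265,  0.1714]), 'eef_rot': array([ 0.0913,  0.9958,  0.    , -0.0014]), 'ft_force': array([ 0.489 , -1.3113, -0.4601])}
```

View pics/w2.png

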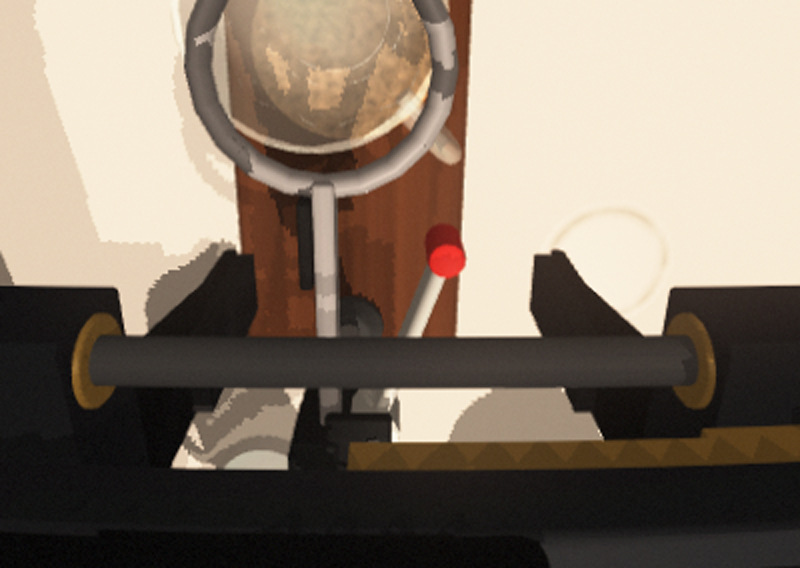

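Wrist crop (2x, offset 60,100): the rest's outer face is at column 299 (rows 200–288), the knob's top centre at (446,258), and the finger pads at columns 255 and 533. Both parts lie between the pads.

```bash
python3 - <<'E'
from h import *
c=np.load('wrist2.npy',allow_pickle=True).item(); s=read_state()
T=R.from_quat(s['eef_rot'])
def at(u,v,z):
    o,d=rays(c,60+u/2,100+v/2); d=d[0]; X=o+d*(z-o[2])/d[2]; return X.round(4),(T.inv().apply(X-s['ee_pos'])*1000).round(1)
for n,a in dict(rest_far=(300,202,.134),rest_near=(299,287,.134),knob=(447,258,.135),kr=(466,260,.135),kl=(428,262,.135),armend=(324,183,.126),arm2=(327,325,.127)).items(): print(n,*at(*a))
vv,uu=np.mgrid[:384,:512]
p=c['pixels'].astype(int); m=(p[...,0]>180)&(p[...,1]<60)&(c['range_z']>0)
Q=world(c,uu[m],vv[m]);q=T.inv().apply(Q-s['ee_pos'])*1000; t=Q[:,2]>np.percentile(Q[:,2],50)
print('knobtop',q[t].mean(0).round(1),q[t].min(0).round(1),q[t].max(0).round(1),Q[t].mean(0).round(4))
E
```

```text
rest_far [ 0.4442 -0.1539  0.134 ] [ 19.  -31.1  38.5]
rest_near [ 0.4758 -0.1619  0.134 ] [-13.6 -33.1  38.4]
knob [ 0.4738 -0.1075  0.135 ] [-1.6 20.  37.5]
kr [ 0.4758 -0.101   0.135 ] [-2.4 26.8 37.5]
kl [ 0.4741 -0.1143  0.135 ] [-3.2 13.3 37.5]
armend [ 0.4413 -0.1457  0.126 ] [ 23.4 -23.5  46.5]
arm2 [ 0.497 -0.157  0.127] [-33.5 -24.5  45.4]
knobtop [-1.5 19.5 36.9] [-8.6 14.  35.9] [ 4.  25.3 37.4] [ 0.4735 -0.1079  0.1355]
```

Call:
carry_out(
  moves=[
    [0,-0.065,0.3,0,0,0.12],
    [0,0,0.5,0,0,0],
    [0,0,0.5,0,0,0],
    [0,0,0,0,0,0],
    [0,0,0,0,0,0],
  ],
)

```text
time: 4.12
ee_pos: [0.4688, -0.1304, 0.1212]
eef_rot: [0.101, 0.995, 0.0, 0.0]
ft_force: [0.2, 0.4, -0.2]
width: 0.087
grip_force: 0.0
```

Call:
carry_out(
  moves=[
    [0,0,0,0,0,0],
    [0,0,0,0,0,0],
    [0,0,0,0,0,0],
  ],
  fingers=65,
  force=5,
)

```text
time: 4.5
ee_pos: [0.4685, -0.1302, 0.1208]
eef_rot: [0.1, 0.995, 0.0, 0.0]
ft_force: [0.5, 0.1, -0.6]
width: 0.0677
grip_force: 0.0
```

```bash
python3 - <<'E'
from h import *
s=read_state(); print({k:np.round(s[k],4) for k in('time','ee_pos','eef_rot','ft_force','width','grip_force')})
c=cam('wrist'); np.save('wrist3.npy',c,allow_pickle=True)
save('w3.png',cv2.resize(c['pixels'][120:320,110:390],(800,571),interpolation=cv2.INTER_CUBIC))
E
```

```text
{'time': np.float64(4.5), 'ee_pos': array([ 0.4685, -0.1302,  0.1208]), 'eef_rot': array([1.003e-01, 9.950e-01, 1.000e-04, 2.000e-04]), 'ft_force': array([ 0.546 ,  0.1393, -0.5709]), 'width': np.float64(0.0677), 'grip_force': np.float64(0.0)}
```

View pics/w3.png

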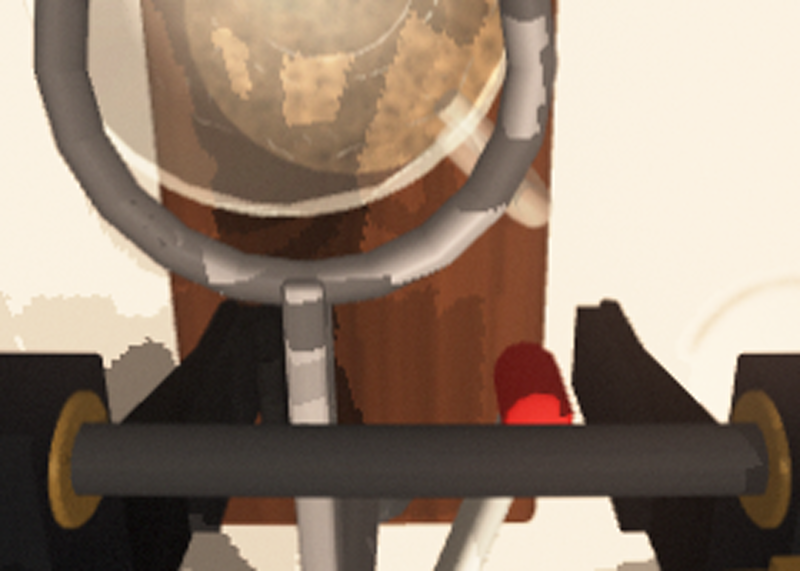

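The wrist crop shows the knob (about 535,385) just inside the right pad (575). The left pad is almost on the dark rest (about 260). I'll close lightly.

Call:
carry_out(
  moves=[
    [0,0,0,0,0,0],
    [0,0,0,0,0,0],
  ],
  fingers=61,
  force=5,
)

```text
time: 4.8
ee_pos: [0.4683, -0.1303, 0.1205]
eef_rot: [0.1, 0.995, 0.0, -0.0]
ft_force: [-0.2, -0.5, -0.2]
width: 0.0617
grip_force: 0.0
```

Call:
carry_out(
  moves=[
    [0,0,0,0,0,0],
    [0,0,0,0,0,0],
  ],
  fingers=55,
  force=5,
)

```text
time: 5.05
ee_pos: [0.4683, -0.1303, 0.1205]
eef_rot: [0.1, 0.995, -0.0, -0.0]
ft_force: [-0.2, -0.5, -0.4]
width: 0.059
grip_force: 5.0
```

Call:
carry_out(
  moves=[
    [0,0,-0.1,0,0,0],
    [0,0,-0.15,0,0,0],
    [0,0,-0.15,0,0,0],
    [0,0,-0.1,0,0,0],
    [0,0,0,0,0,0],
  ],
  force=5.5,
)

```text
time: 5.68
ee_pos: [0.4684, -0.1303, 0.1408]
eef_rot: [0.1, 0.995, 0.0, 0.0]
ft_force: [0.2, -1.0, -3.1]
width: 0.0589
grip_force: 5.5
```

```bash
python3 - <<'E'
from h import *
s=read_state(); print({k:np.round(s[k],4) for k in('time','ee_pos','eef_rot','ft_force','width','grip_force')})
ims=[]
for n,(u,v) in dict(side=(265,160),scene=(255,160)).items():
    c=cam(n); np.save(n+'4.npy',c,allow_pickle=True)
    ims.append(cv2.resize(c['pixels'][v:v+100,u:u+66],(396,600),interpolation=cv2.INTER_CUBIC))
save('s4.png',np.hstack(ims))
E
```

```text
{'time': np.float64(5.675), 'ee_pos': array([ 0.4684, -0.1303,  0.1408]), 'eef_rot': array([1.004e-01, 9.950e-01, 1.000e-04, 1.000e-04]), 'ft_force': array([ 0.1503, -1.0145, -3.123 ]), 'width': np.float64(0.0589), 'grip_force': np.float64(5.5002)}
```

View pics/s4.png

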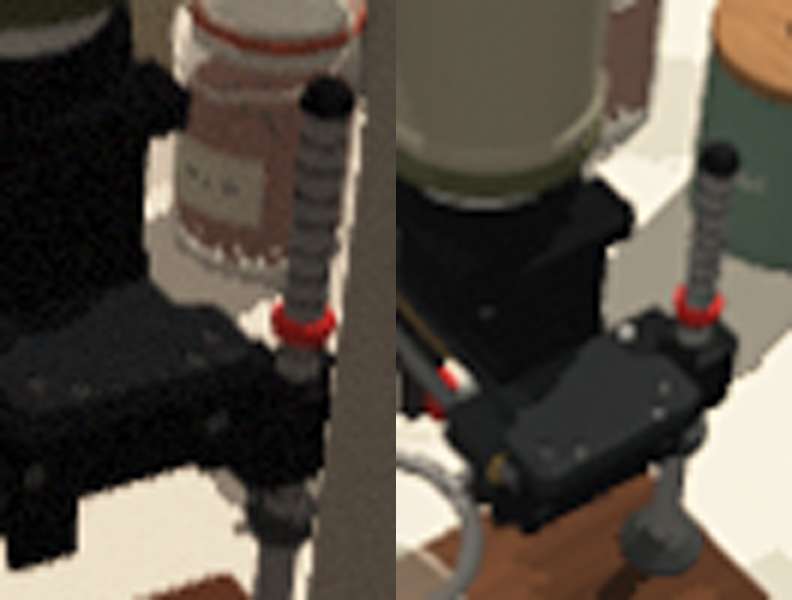

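Both crops show the arm raised, with the band (side 303,325; scene 697,305) still a few mm above the clamp. Next I'll measure the gap at subpixel level along the post axis.

```bash
cat > g.py <<'E'
from h import *
import sys
from scipy.ndimage import map_coordinates as mc
A=np.array([.5628,-.1675])
def prof(f,n,dump=True):
    c=np.load(f,allow_pickle=True).item()
    d=np.array(c['xyz'][:2])-A; d/=np.linalg.norm(d)
    f=lambda rr,z:proj(c,np.r_[A+rr*d,z])[0]
    zs=np.arange(.135,.205,.001); uv=np.array([f(.007,z) for z in zs])
    # shift columns to post centre using tip/band red blob
    u,v=uv[0]; out=[]
    p=c['pixels'].astype(float)
    red=np.clip(p[...,0]-p[...,1:].max(2)-40,0,110); box=np.zeros(red.shape,bool); u0,v0=f(.0105,.183).astype(int); box[v0-9:v0+10,u0-8:u0+9]=1
    w=red*box; vv,uu=np.mgrid[:384,:512]; uc=(w*uu).sum()/w.sum(); vc=(w*vv).sum()/w.sum()
    du=uc-np.interp(vc,uv[::-1,1],uv[::-1,0])
    print(n,'du',du.round(2),'band blob',uc.round(2),vc.round(2))
    for z,(a,b) in zip(zs,uv):
        q=[np.mean([mc(p[...,k],[[b],[a+du+e]],order=1)[0] for e in(-.6,0,.6)]) for k in range(3)]
        out.append(q)
    out=np.array(out)
    if dump:
        for z,q in zip(zs,out): print('%.3f'%z,q.round(0).astype(int).tolist(),end=' ')
        print()
    # offset of outer rim in z-equiv
    zb=.178; b=f(.0105,zb)[1]; print('rim r10.5 z=.178 looks like post z', np.interp(b,uv[::-1,1],zs[::-1]).round(4))
for a in sys.argv[1:]: prof(a,a)
E
python3 g.py side1.npy side4.npy scene0.npy scene4.npy
```

```text
side1.npy du 3.6 band blob 316.34 213.9
0.135 [16, 16, 15] 0.136 [13, 13, 13] 0.137 [11, 11, 12] 0.138 [19, 18, 17] 0.139 [29, 28, 25] 0.140 [39, 37, 33] 0.141 [47, 45, 40] 0.142 [56, 52, 47] 0.143 [60, 55, 50] 0.144 [60, 56, 52] 0.145 [61, 56, 53] 0.146 [57, 52, 49] 0.147 [54, 49, 46] 0.148 [52, 46, 44] 0.149 [50, 45, 43] 0.150 [49, 43, 42] 0.151 [53, 47, 44] 0.152 [57, 50, 46] 0.153 [59, 53, 47] 0.154 [61, 55, 50] 0.155 [62, 58, 52] 0.156 [59, 54, 50] 0.157 [55, 50, 47] 0.158 [52, 48, 45] 0.159 [50, 47, 43] 0.160 [48, 45, 41] 0.161 [52, 49, 44] 0.162 [56, 52, 47] 0.163 [59, 55, 50] 0.164 [62, 58, 52] 0.165 [65, 60, 55] 0.166 [62, 56, 51] 0.167 [58, 52, 47] 0.168 [55, 50, 45] 0.169 [53, 48, 43] 0.170 [51, 47, 41] 0.171 [56, 44, 39] 0.172 [61, 42, 37] 0.173 [67, 37, 33] 0.174 [75, 30, 27] 0.175 [82, 24, 22] 0.176 [86, 20, 20] 0.177 [90, 16, 17] 0.178 [98, 17, 17] 0.179 [109, 20, 18] 0.180 [118, 24, 20] 0.181 [122, 30, 26] 0.182 [127, 35, 32] 0.183 [110, 40, 36] 0.184 [91, 44, 40] 0.185 [78, 48, 44] 0.186 [70, 52, 48] 0.187 [62, 55, 51] 0.188 [56, 51, 47] 0.189 [51, 46, 42] 0.190 [49,
[... 3851 characters left out ...]
] 0.171 [77, 48, 44] 0.172 [80, 38, 36] 0.173 [86, 32, 29] 0.174 [96, 29, 27] 0.175 [105, 26, 24] 0.176 [115, 23, 21] 0.177 [120, 23, 21] 0.178 [124, 25, 23] 0.179 [127, 28, 25] 0.180 [130, 30, 27] 0.181 [126, 37, 34] 0.182 [121, 45, 42] 0.183 [116, 54, 49] 0.184 [110, 61, 56] 0.185 [99, 65, 60] 0.186 [88, 68, 64] 0.187 [76, 72, 68] 0.188 [70, 73, 69] 0.189 [69, 72, 68] 0.190 [69, 71, 66] 0.191 [68, 70, 65] 0.192 [70, 71, 66] 0.193 [73, 74, 68] 0.194 [76, 76, 71] 0.195 [79, 78, 72] 0.196 [77, 75, 70] 0.197 [74, 72, 67] 0.198 [72, 69, 65] 0.199 [70, 68, 63] 0.200 [69, 67, 63] 0.201 [69, 66, 62] 0.202 [68, 65, 61] 0.203 [71, 68, 64] 0.204 [74, 71, 67] 
rim r10.5 z=.178 looks like post z 0.1742
```

Clamp edge offsets match a 20 mm lift with no slip. The band's underside comes out at about 178 ± 1 mm, so about 16 mm remain.

Call:
carry_out(
  moves=[
    [0,0,-0.1,0,0,0],
    [0,0,-0.1,0,0,0],
    [0,0,-0.1,0,0,0],
    [0,0,-0.025,0,0,0],
    [0,0,0,0,0,0],
    [0,0,0,0,0,0],
  ],
)

```text
time: 6.52
ee_pos: [0.4683, -0.1303, 0.1535]
eef_rot: [0.1, 0.995, 0.0, -0.0]
ft_force: [-0.1, -1.0, -3.2]
width: 0.0592
grip_force: 5.5
```

```bash
python3 - <<'E'
from h import *
s=read_state(); print({k:np.round(s[k],4) for k in('time','ee_pos','eef_rot','ft_force','width','grip_force')})
for n in('side','scene'):
    np.save(n+'5.npy',cam(n),allow_pickle=True)
F=[read_state()['ft_force'][2] for _ in range(5)];print(F)
E
python3 g.py side5.npy scene5.npy | tr ' ' '\n' | paste -sd' ' | grep -oE '(side|scene)5.npy.{0,60}|0\.1(6[89]|7[0-9]|8[0-7]) \[[^]]*\]'
```

```text
{'time': np.float64(6.525), 'ee_pos': array([ 0.4683, -0.1303,  0.1535]), 'eef_rot': array([ 0.1004,  0.995 ,  0.    , -0.    ]), 'ft_force': array([-0.0996, -1.0459, -3.1933]), 'width': np.float64(0.0592), 'grip_force': np.float64(5.5)}
[np.float64(-1.9245624604911051), np.float64(-1.9245624604911051), np.float64(-1.9245624604911051), np.float64(-1.9245624604911051), np.float64(-1.9245624604911051)]
side5.npy du 2.84 band blob 315.6 213.77 0.135 [12, 11, 10] 0.136 [9,
0.168 [16, 14, 14]
0.169 [14, 13, 12]
0.170 [13, 13, 10]
0.171 [28, 16, 14]
0.172 [43, 20, 17]
0.173 [57, 22, 20]
0.174 [71, 23, 21]
0.175 [83, 23, 22]
0.176 [87, 21, 21]
0.177 [92, 20, 19]
0.178 [101, 21, 19]
0.179 [113, 23, 20]
0.180 [122, 25, 23]
0.181 [124, 30, 28]
0.182 [126, 35, 33]
0.183 [106, 41, 37]
0.184 [84, 46, 41]
0.185 [71, 51, 46]
0.186 [68, 55, 51]
0.187 [65, 59, 55]
scene5.npy du 1.38 band blob 304.77 211.02 0.135 [40, 41, 41] 0.136 [4
0.168 [17, 16, 16]
0.169 [22, 17, 17]
0.170 [37, 17, 17]
0.171 [52, 18, 17]
0.172 [68, 19, 17]
0.173 [81, 19, 17]
0.174 [93, 20, 18]
0.175 [104, 22, 19]
0.176 [115, 23, 20]
0.177 [121, 24, 22]
0.178 [124, 26, 23]
0.179 [127, 28, 25]
0.180 [130, 30, 27]
0.181 [127, 37, 34]
0.182 [122, 45, 42]
0.183 [118, 53, 49]
0.184 [112, 60, 57]
0.185 [100, 65, 61]
0.186 [89, 69, 64]
0.187 [77, 73, 68]
```

Call:
carry_out(
  moves=[
    [0,0,-0.025,0,0,0],
    [0,0,-0.013,0,0,0],
    [0,0,0,0,0,0],
    [0,0,0,0,0,0],
  ],
)

```text
time: 7.12
ee_pos: [0.4683, -0.1303, 0.1551]
eef_rot: [0.1, 0.995, 0.0, -0.0]
ft_force: [-0.1, -1.2, -2.8]
width: 0.0584
grip_force: 5.5
```

Call:
carry_out(
  moves=[
    [0,0,-0.013,0,0,0],
    [0,0,0,0,0,0],
  ],
)

```text
time: 7.38
ee_pos: [0.4683, -0.1303, 0.1556]
eef_rot: [0.1, 0.995, 0.0, -0.0]
ft_force: [0.1, -1.1, -2.0]
width: 0.059
grip_force: 5.5
```

Call:
carry_out(
  moves=[
    [0,0,0,0,0,0],
    [0,0,0,0,0,0],
  ],
)

```text
time: 7.62
ee_pos: [0.4683, -0.1303, 0.1556]
eef_rot: [0.1, 0.995, 0.0, -0.0]
ft_force: [-0.7, -2.2, -1.1]
width: 0.0588
grip_force: 5.5
```

```bash
cat > b.py <<'E'
from h import *
vv,uu=np.mgrid[:384,:512]; F=[];o={'side':[],'scene':[]}
B={'side':(308,324,207,222),'scene':(297,313,203,219)}
for i in range(3):
    for n in o:
        c=cam(n); p=c['pixels'].astype(float); w=np.clip(p[...,0]-p[...,1:].max(2)-40,0,110)
        u0,u1,v0,v1=B[n]; m=np.zeros(w.shape); m[v0:v1,u0:u1]=1; w=w*m; o[n].append(((w*vv).sum()/w.sum(),w.sum()/110)); F.append(read_state()['ft_force'])
s=read_state(); print(s['time'].round(2),s['ee_pos'].round(4),'F',np.mean(F,0).round(2),s['width'].round(4),{n:np.mean(x,0).round(3) for n,x in o.items()})
E
python3 b.py
```

```text
Traceback (most recent call last):
  File "b.py", line 8, in <module>
    s=read_state(); print(s['time'].round(2),s['ee_pos'].round(4),'F',np.mean(F,0).round(2),s['width'].round(4),{n:np.mean(x,0).round(3) for n,x in o.items()})
                          ^^^^^^^^^^^^^^^
AttributeError: 'float' object has no attribute 'round'
```

Call:
carry_out(
  moves=[
    [0,0,-0.013,0,0,0],
    [0,0,0,0,0,0],
  ],
)

```text
time: 8.18
ee_pos: [0.4683, -0.1303, 0.1561]
eef_rot: [0.1, 0.995, 0.0, -0.0]
ft_force: [-1.4, -1.4, -1.8]
width: 0.059
grip_force: 5.5
```

```bash
python3 b.py
```

```text
Traceback (most recent call last):
  File "b.py", line 8, in <module>
    s=read_state(); print(s['time'].round(2),s['ee_pos'].round(4),'F',np.mean(F,0).round(2),s['width'].round(4),{n:np.mean(x,0).round(3) for n,x in o.items()})
                          ^^^^^^^^^^^^^^^
AttributeError: 'float' object has no attribute 'round'
```

```bash
sed -i "s/s\['time'\].round(2),s\['ee_pos'\].round(4)/round(float(s['time']),2),np.round(s['ee_pos'],4)/; s/s\['width'\].round(4)/round(float(s['width']),4)/" b.py; python3 b.py
```

```text
8.78 [ 0.4683 -0.1303  0.1561] F [-1.07 -1.75 -2.02] 0.0588 {'side': array([213.801,  20.782]), 'scene': array([210.99 ,  17.945])}
```

Call:
carry_out(
  moves=[
    [0,0,-0.01,0,0,0],
    [0,0,0,0,0,0],
  ],
)

```text
time: 9.02
ee_pos: [0.4683, -0.1303, 0.1564]
eef_rot: [0.1, 0.995, 0.0, -0.0]
ft_force: [-0.1, -2.2, -3.6]
width: 0.0589
grip_force: 5.5
```

```bash
python3 b.py
```

```text
9.32 [ 0.4683 -0.1303  0.1564] F [-0.22 -1.75 -4.34] 0.0589 {'side': array([213.802,  20.767]), 'scene': array([210.984,  17.909])}
```

Call:
carry_out(
  moves=[
    [0,0,-0.01,0,0,0],
    [0,0,0,0,0,0],
  ],
)

```text
time: 9.57
ee_pos: [0.4683, -0.1303, 0.1568]
eef_rot: [0.1, 0.995, 0.0, -0.0]
ft_force: [-0.3, -2.6, -6.4]
width: 0.0589
grip_force: 5.5
```

```bash
python3 b.py
```

```text
9.88 [ 0.4683 -0.1303  0.1569] F [ 0.05 -2.15 -5.74] 0.0591 {'side': array([213.596,  21.233]), 'scene': array([210.943,  18.006])}
```

Contact is felt: an extra 2 N at z = 0.1564 and 3 N at 0.1569. I'll ease down 0.3 mm, then squeeze in steps with the hand following.

Call:
carry_out(
  moves=[
    [0,0,0.008,0,0,0],
    [0,0,0,0,0,0],
  ],
)

```text
time: 10.12
ee_pos: [0.4683, -0.1303, 0.1567]
eef_rot: [0.1, 0.995, 0.0, -0.0]
ft_force: [-1.4, -2.0, -3.3]
width: 0.0588
grip_force: 5.5
```

Call:
carry_out(
  moves=[
    [0,-0.025,0,0,0,0],
    [0,-0.025,0,0,0,0],
    [0,0,0,0,0,0],
  ],
  fingers=55,
  force=25,
)

```text
time: 10.5
ee_pos: [0.468, -0.132, 0.1566]
eef_rot: [0.1, 0.995, 0.0, -0.0]
ft_force: [-2.5, -0.4, -2.2]
width: 0.0556
grip_force: 10.5
```

```bash
python3 b.py
```

```text
10.8 [ 0.4679 -0.132   0.1565] F [-2.24  0.42 -2.07] 0.0551 {'side': array([213.598,  21.33 ]), 'scene': array([210.951,  17.912])}
```

Call:
carry_out(
  moves=[
    [0,-0.025,0,0,0,0],
    [0,-0.025,0,0,0,0],
    [0,-0.025,0,0,0,0],
    [0,-0.025,0,0,0,0],
    [0,0,0,0,0,0],
  ],
  fingers=47,
  force=25,
)

```text
time: 11.42
ee_pos: [0.4672, -0.1359, 0.1565]
eef_rot: [0.1, 0.995, 0.0, -0.0]
ft_force: [-1.2, -1.3, -2.3]
width: 0.047
grip_force: 10.4
```

Call:
carry_out(
  moves=[
    [0,-0.025,0,0,0,0],
    [0,-0.025,0,0,0,0],
    [0,-0.025,0,0,0,0],
    [0,-0.025,0,0,0,0],
    [0,0,0,0,0,0],
  ],
  fingers=39,
  force=25,
)

```text
time: 12.05
ee_pos: [0.4664, -0.1398, 0.1565]
eef_rot: [0.1, 0.995, 0.0, -0.0]
ft_force: [-2.7, -0.3, -1.6]
width: 0.0392
grip_force: 11.1
```

```bash
python3 b.py
```

```text
12.35 [ 0.4663 -0.1398  0.1565] F [-3.09 -0.18 -2.35] 0.0394 {'side': array([213.665,  18.903]), 'scene': array([210.949,  17.915])}
```

Call:
carry_out(
  moves=[
    [0,-0.025,0,0,0,0],
    [0,-0.025,0,0,0,0],
    [0,-0.02,0,0,0,0],
    [0,0,0,0,0,0],
  ],
  fingers=33.5,
  force=28,
)

```text
time: 12.85
ee_pos: [0.4658, -0.1425, 0.1565]
eef_rot: [0.1, 0.995, 0.0, -0.0]
ft_force: [-3.9, 0.4, -2.2]
width: 0.0342
grip_force: 10.7
```

Call:
carry_out(
  moves=[
    [0,-0.02,0,0,0,0],
    [0,-0.02,0,0,0,0],
    [0,0,0,0,0,0],
    [0,0,0,0,0,0],
  ],
  fingers=29,
  force=28,
)

```text
time: 13.35
ee_pos: [0.4654, -0.1446, 0.1565]
eef_rot: [0.1, 0.995, -0.0, -0.0]
ft_force: [-2.8, -1.5, -3.5]
width: 0.0293
grip_force: 11.5
```

```bash
python3 b.py
```

```text
13.65 [ 0.4654 -0.1447  0.1565] F [-3.86 -2.67 -4.1 ] 0.0292 {'side': array([213.593,  17.197]), 'scene': array([210.949,  17.864])}
```

Call:
carry_out(
  moves=[
    [0,-0.012,0,0,0,0],
    [0,0,0,0,0,0],
    [0,0,0,0,0,0],
  ],
  fingers=25,
  force=28,
)

```text
time: 14.02
ee_pos: [0.4651, -0.146, 0.1566]
eef_rot: [0.101, 0.995, -0.001, -0.0]
ft_force: [-4.1, -6.2, -2.7]
width: 0.0264
grip_force: 28.0
```

```bash
python3 b.py
```

```text
14.32 [ 0.4651 -0.146   0.1566] F [-4.37 -6.49 -3.39] 0.0265 {'side': array([213.532,  16.391]), 'scene': array([210.95,  17.93])}
```

Call:
carry_out(
  moves=[
    [0,-0.018,0,0,0,0],
    [0,0,0,0,0,0],
    [0,0,0,0,0,0],
  ],
  fingers=22,
  force=32,
)

```text
time: 14.7
ee_pos: [0.4651, -0.1464, 0.1567]
eef_rot: [0.101, 0.995, -0.0, -0.0]
ft_force: [-5.2, -5.3, -2.0]
width: 0.025
grip_force: 32.0
```

```bash
python3 b.py; python3 - <<'E'
from h import *
a=[]
c=cam('wrist'); a.append(cv2.resize(c['pixels'][180:330,180:300],(400,500),interpolation=cv2.INTER_CUBIC))
c=cam('scene'); a.append(cv2.resize(c['pixels'][190:240,275:315],(400,500),interpolation=cv2.INTER_CUBIC))
save('f.png',np.hstack(a))
for n in('side','scene'): np.save(n+'6.npy',cam(n),allow_pickle=True)
E
python3 g.py side6.npy scene6.npy | tr ' ' '\n' | paste -sd' ' | grep -oE '(side|scene)6.npy.{0,40}|0\.1(7[0-7]|8[0-7]) \[[^]]*\]'
```

```text
15.0 [ 0.465  -0.1464  0.1567] F [-4.8  -5.39 -2.3 ] 0.0251 {'side': array([213.539,  16.427]), 'scene': array([210.953,  17.933])}
side6.npy du 3.78 band blob 316.56 213.54 0.135 [
0.170 [17, 14, 16]
0.171 [22, 13, 14]
0.172 [28, 13, 12]
0.173 [39, 12, 11]
0.174 [54, 11, 10]
0.175 [68, 10, 9]
0.176 [78, 14, 13]
0.177 [88, 17, 16]
0.180 [125, 26, 24]
0.181 [130, 31, 28]
0.182 [135, 36, 32]
0.183 [117, 40, 36]
0.184 [97, 43, 40]
0.185 [83, 48, 44]
0.186 [73, 53, 49]
0.187 [63, 56, 52]
scene6.npy du 1.49 band blob 304.89 210.95 0.135 [
0.170 [35, 19, 19]
0.171 [50, 19, 18]
0.172 [65, 18, 17]
0.173 [79, 19, 17]
0.174 [91, 20, 18]
0.175 [103, 22, 19]
0.176 [115, 23, 20]
0.177 [121, 25, 22]
0.180 [130, 30, 27]
0.181 [127, 37, 34]
0.182 [122, 45, 42]
0.183 [118, 53, 49]
0.184 [112, 61, 56]
0.185 [101, 65, 60]
0.186 [89, 69, 64]
0.187 [77, 72, 68]
```

View pics/f.png

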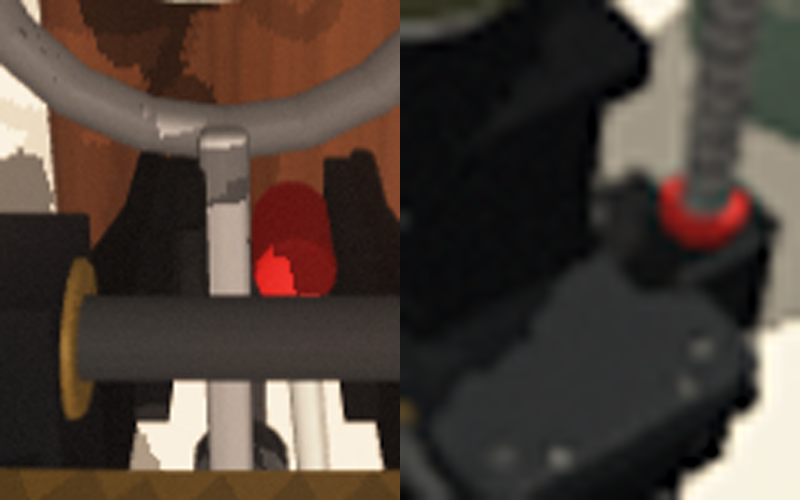

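The wrist crop shows the knob (295,245) drawn alongside the arm (230,215), with the lever parallel to the arm. The scene crop shows the band (705,215) sitting on the clamp top. I'll check that the lever has bottomed out.

Call:
carry_out(
  moves=[
    [0,-0.012,0,0,0,0],
    [0,0,0,0,0,0],
    [0,0,0,0,0,0],
    [0,0,0,0,0,0],
  ],
  fingers=20,
  force=38,
)

```text
time: 15.7
ee_pos: [0.465, -0.1468, 0.1567]
eef_rot: [0.101, 0.995, -0.0, -0.0]
ft_force: [-4.9, -5.0, -2.2]
width: 0.0245
grip_force: 38.0
```

```bash
python3 b.py; python3 - <<'E'
from h import *
c=cam('wrist'); s=read_state(); T=R.from_quat(s['eef_rot'])
p=c['pixels'].astype(int); vv,uu=np.mgrid[:384,:512]
m=(p[...,0]>70)&(p[...,1]<40)&(p[...,2]<40)&(c['range_z']>0)&(uu>240)&(uu<300)&(vv>220)&(vv<290)
q=T.inv().apply(world(c,uu[m],vv[m])-s['ee_pos'])*1000
print('knob',m.sum(),np.percentile(q,[2,50,98],axis=0).round(1).tolist())
for v in (252,258,262,300,306,312,318):
    row=p[v,225:300].sum(1); P=T.inv().apply(world(c,np.arange(225,300),np.full(75,v))-s['ee_pos'])*1000
    k=(P[:,2]<25)&(P[:,2]>-25)&(row>230); print(v,P[k][:,:].min(0).round(1),P[k].max(0).round(1))
E
```

```text
16.0 [ 0.465  -0.1468  0.1567] F [-4.67 -4.88 -2.26] 0.0242 {'side': array([213.531,  16.382]), 'scene': array([210.948,  17.864])}
knob 667 [[-1.1, 0.4, -15.3], [6.5, 6.8, -12.4], [9.2, 12.5, 4.8]]
252 [  5.1  -6.6 -10.9] [ 6.1 -0.7 -9.1]
258 [  1.6  -6.7 -15.3] [ 5.   4.1 -9.5]
262 [ -1.   -6.7 -14.4] [ 2.1  4.7 -9.4]
300 [-26.6  -7.2 -11.6] [-24.8  11.9  -9.2]
306 [-31.   -7.3 -12.8] [-28.   12.6  -9.1]
312 [-35.9  -7.4 -12.4] [-32.6  13.5  -8.5]
318 [-39.9  -7.4 -12.5] [-36.8  13.5  -9.1]
```

Call:
carry_out(
  moves=[
    [0,0,0,0,0,0],
    [0,0,0,0,0,0],
    [0,0,0,0,0,0],
    [0,0,0,0,0,0],
  ],
  force=30,
)

```text
time: 16.55
ee_pos: [0.465, -0.1467, 0.1567]
eef_rot: [0.101, 0.995, -0.0, 0.0]
ft_force: [-4.7, -4.2, -2.7]
width: 0.0245
grip_force: 30.0
```

```bash
python3 b.py; python3 -c "
from bench import r
print(r.close_job())"
```

```text
16.85 [ 0.465  -0.1467  0.1567] F [-4.38 -4.41 -2.63] 0.0245 {'side': array([213.545,  16.509]), 'scene': array([210.95 ,  17.912])}
the job is handed in; nothing more can be done
None
```

I raised the arm until the clamp met the red band, squeezed the cam lever closed, and handed the job in at about 17 s still pinching at 30 N; no verdict came back, the band may have crept up by up to about 0.5 mm at contact, and lever closure is judged from the stall and the pictures, not a direct angle reading.

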